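# Free a jammed plunger from the press mould

## Task

The plunger has jammed in the press mould, and pulling straight up would only lift the heavy mould off its base plate. Rock the plunger by its handle from side to side (towards one brass cheek, then the other, never past about 20 degrees) until it has worked loose, then draw it out gently with the mould staying down on its plate, and stand it upright in the aluminium tray without dropping it. Leave the other tools and glass on the bench where they are.

Things in the scene. Friction and masses are not known exactly. Their poses are not given: they have to be found in the camera images.
- plunger_mid (a point): Centre of the plunger, half-way up its axis: 90 mm above its underside and 90 mm below its top. z runs up the handle, y across the two tapered faces. 180 mm tall, 0.16 to 0.26 kg: grey graphite foot 63 mm high, 30 mm thick (x), tapered 10 degrees a side in y (about 25 mm wide below, 46 mm above), then a round pale wooden handle, 26 mm diameter, from 63 to 180 mm up (top 10 mm rounded).
- plunger: The same plunger; origin at the centre of its underside, axes as above. At the start its foot is in the mould, upright within 3 degrees, its underside 0 to 7 mm above the cavity floor (it varies), wedged between two brass cheeks.
- mould_base: Steel base plate 100 x 150 x 10 mm fixed to the bench; origin at its underside's centre, z up. On it the dark iron press mould, 70 (x) by 110 (y) by 70 mm high, top 80 mm above the bench; its open cavity is 38 (x) by 70 mm (y), floor 25 mm above the bench. Pins stop it sliding or tipping, but only its weight (2.6 kg, about 25 N) holds it down.
- pinch (a point): Point on the cavity's axis 55 mm above the bench, level with the two sprung brass cheeks (at +y and -y of this frame), whose rough noses pinch the tapered faces with 35 to 50 N each. At the start a straight pull of 50 to 120 N would be needed, so the mould lifts first. The pinch fades as the plunger rises: 12 to 19 mm above the cavity floor (it varies) a pull under 18 N draws it out.
- mould (a joint): How far the mould has been lifted off its base plate, m; 0 when it stands on it. If it lifts, the plunger is still jammed. Rocking = tilting the handle towards +y and -y of the base plate by about 10 to 14 degrees with a sideways push of 5 to 20 N on the upper handle: the plunger turns about one cheek while its other side creeps up and stays up; each swing across raises it some 3 to 7 mm.
- tray: Shallow aluminium tray fixed to the bench, 150 mm (x) by 170 mm (y), 22 mm high, walls 4 mm thick, inner floor about 4 mm above the bench; origin at the centre of its underside.
- paperweight: Bystander: green glass paperweight, 66 mm across, 46 mm high; origin under its centre.
- optic_ring: Bystander: brass ring mould, 68 mm across, 35 mm high; origin under its centre.
- shears: Bystander: steel shears lying flat, 220 mm long; origin at the rivet.
- paddle: Bystander: wooden paddle lying flat, 290 mm long, 75 mm wide, 12 mm high; origin near its middle.
- wood_block: Bystander: dark wooden bowl-shaped block, 84 mm across, 55 mm high; origin under its centre.
- frit_jar: Bystander: amber glass jar, 64 mm across, 85 mm high; origin under its centre.
- jacks: Bystander: steel glassblower's jacks (a large spring tweezer) lying flat, 260 mm long, 70 mm wide; origin near their middle.
Things that resemble listed ones, but are neither listed nor needed, are in the scene too. What is shaped like the plunger but red is not meant. Leave any purple look-alike of the mould_base alone.

How it is judged:
By the outcome, as a careful person would: the job done as asked, in the order asked, and still so for the second after the job is handed in, with the robot touching nothing.
It also fails if it takes over 61 s, if anything falls off the work surface, if the arm or the gripper's body presses on something with over 40 N, if the wrist force passes 120 N, or if a joint passes its speed limit or range.

## Robot

A 6-joint arm with a two-finger parallel gripper is mounted at the origin on the work surface. World frame = base frame: x ahead of the robot, y to its left, z up, the work surface at z = 0. Lengths are in m, angles in rad, forces in N, time in s.
With the tool pointing down it reaches from about 0.325 to 0.775 m from the base axis. Payload 5.5 kg.
Tool frame: the origin (TCP) lies between the finger pads; the fingertips stand 8 mm ahead of it and the grasp point (between the pads) lies 11 mm behind it (tcp_to_tips is the distance from the TCP to the fingertips, in m); z points along the fingers, y is the line along which they close (so a half turn about z gives the same grasp; the last joint's range is limited). The gripper opens to 88 mm and grips with 3 to 60 N. Pads are 20 mm wide; open, the fingers measure 115 mm over their backs; the gripper's body (75 mm by 178 mm) begins 61 mm behind the grasp point.
Start: joints at [-0.057, 0.091, 1.231, -0, 1.82, -0.057], TCP at [0.6, -0, 0.197] pointing down, gripper open.
Joint ranges: [-2.87, 2.87], [-0.86, 2.18], [0.17, 2.46], [-1.51, 4.65], [0.06, 2.69], [-2.65, 2.65]. Speed limits (rad/s): [2.57, 2.57, 3.01, 3.14, 3.14, 3.14].

## Interface

Orientations are given as a unit quaternion [w, x, y, z].
In Python, from bench import * gives the robot as it stands. Calls block until the motion is done:
- move_to(position, orientation): joint-space move of the TCP to a pose.
- move_l(position, speed=0.15, orientation=None): straight line of the TCP; orientation=None keeps the orientation; speed is the mean speed in m/s.
- movej(angles): joint-space move.
- gripper_open() and close(): open the fingers fully, or close them until they stop; the grip force is fixed at half the most.
- hold(seconds).
- inverse_kinematics(position, orientation): joint angles nearest the present ones, or None.
- state(): the state.
- get_image(name): name is "scene" or "side" or "wrist"; returns a dict with "frame" (420x560x3 uint8, blue, green, red), "depth" (420x560 float32, m along the optical axis (not along the pixel's ray), 0 where there is no reading), "camera_matrix" (3x3 intrinsics, pixels), "k1" (the pictures are not rectified: a ray, as slopes to the right and down, at radius r is drawn at 1 + k1 r^2 times it, then the intrinsics apply), "view" (4x4, takes a point from world to camera coordinates). Camera axes: x right, y up, looking along -z (the intrinsics and any distortion apply to the point x, -y, -z); pixel columns grow to the right and rows downward; lengths in m; the calibration is good to about 2 mm. A picture is of the moment at which its call begins.
A pose or a line that the arm cannot do raises IKError and nothing moves.
- job_done(): hands the job in; it is judged then, once.
The state is a dict: "time": time; "joint_pos": joint angles; "dq": joint speeds; "joint_torque": joint torques, N m; "ee_pos": TCP position; "ee_rot": TCP orientation; "ft_force": force on the tool from outside, world axes, zero at the start; "moment": the same for the moment, N m; "finger_gap": finger opening in m; "finger_force": force on a finger pad.
Only numpy, scipy, OpenCV 4.12 (cv2) and the standard library are available. Lean on these libraries where they do the work, as an engineer would, in place of code of your own. Each camera call takes 0.05 s, during which the arm holds its last target. There are 200 camera calls.

## Working session

There is one attempt and no reset: what is moved stays moved. The work goes in short steps, each a Python script; the robot and the scene stay as the last script left them, time stands still between calls to the robot, and variables do not carry over. Pictures are saved under pics/ and viewed, at most 10 in all, crops included, and the job is handed in when it is done.

```bash
ls; mkdir -p pics; cat > h.py <<'E'
from bench import *
import numpy as np, cv2
def px2w(im,u,v,d=None):
    K=np.array(im["camera_matrix"]);k=im["k1"]
    x=(u-K[0,2])/K[0,0];y=(v-K[1,2])/K[1,1]
    a,b=x,y
    for _ in range(20):
        s=1+k*(a*a+b*b);a,b=x/s,y/s
    if d is None: d=im["depth"][int(round(v)),int(round(u))]
    p=np.array([a*d,-b*d,-d,1.])
    return (np.linalg.inv(np.array(im["view"]))@p)[:3]
def cloud(im):
    K=np.array(im["camera_matrix"]);k=im["k1"];h,w=im["depth"].shape
    u,v=np.meshgrid(np.arange(w),np.arange(h))
    x=(u-K[0,2])/K[0,0];y=(v-K[1,2])/K[1,1];a,b=x,y
    for _ in range(20):
        s=1+k*(a*a+b*b);a,b=x/s,y/s
    d=im["depth"];P=np.stack([a*d,-b*d,-d,np.ones_like(d)],-1)
    return (P@np.linalg.inv(np.array(im["view"])).T)[...,:3]
E
python3 - <<'E'
from h import *
import pickle
ims={n:get_image(n) for n in("scene","side")}
pickle.dump(ims,open("ims.pkl","wb"))
for n,i in ims.items():
    cv2.imwrite(f"pics/{n}0.png",cv2.resize(i["frame"],(800,600),interpolation=cv2.INTER_CUBIC))
print(state())
E
```

```text
pics
{'time': 0.1, 'joint_pos': array([-5.67124414e-02,  9.17917134e-02,  1.23174106e+00, -1.92524503e-05,
        1.81979318e+00, -5.66944394e-02]), 'dq': array([-1.17081455e-03, -2.63210328e-04, -1.64143884e-03,  1.03169875e-05,
        7.28120928e-04, -2.08588202e-04]), 'joint_torque': array([ 2.46603209e-03, -4.47854412e+01, -4.07573140e+01,  6.99365954e-02,
        2.83264846e-02, -6.35370566e-05]), 'ee_pos': array([5.99697999e-01, 8.96138969e-07, 1.96028893e-01]), 'ee_rot': array([-6.40342422e-04,  7.07114552e-01,  7.07098479e-01, -5.84058042e-04]), 'ft_force': array([-0.18329915,  0.22556811,  0.81828141]), 'moment': array([ 0.00633175, -0.01404369, -0.00998723]), 'finger_force': 0.0, 'finger_gap': 0.08751349707133373}
```

View pics/scene0.png

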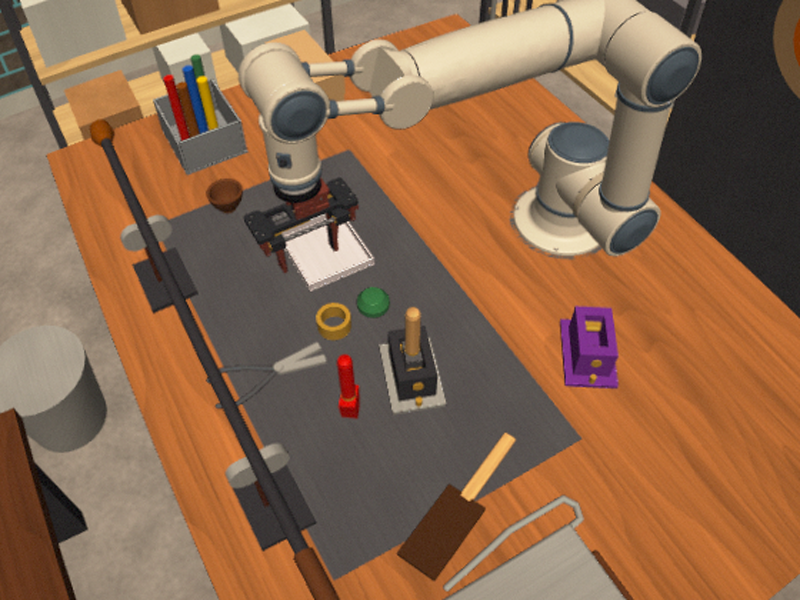

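View pics/side0.png

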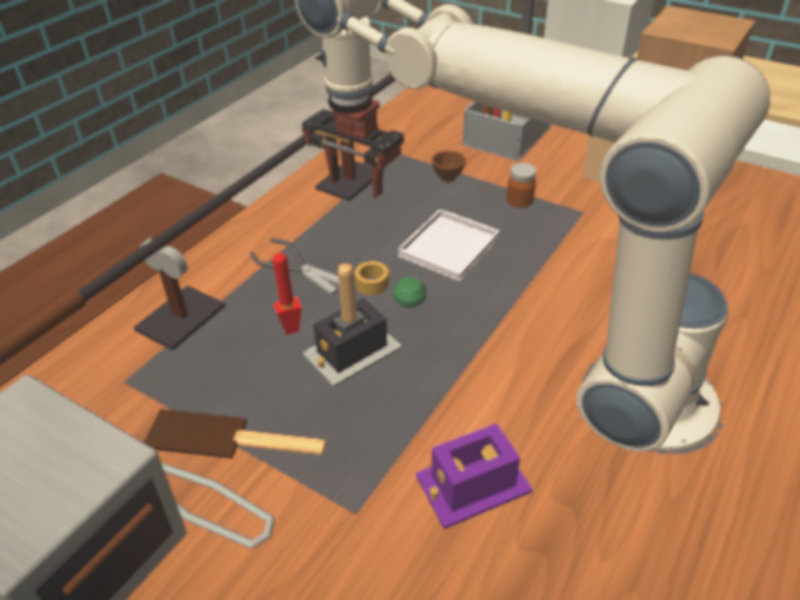

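Scene: the pale-handled plunger is at (412,335) in the dark mould at (412,365). The tray is at (330,253), ring (333,320), paperweight (373,300), shears (290,365) and paddle (450,510). In the side view the plunger is at (347,295) and the tray at (450,243).
Possible mix-ups: the red plunger at scene (347,385) and the purple mould at scene (592,345). I choose the pale handle in the dark iron mould and will check it in a crop.

```bash
python3 - <<'E'
from h import *
import pickle
ims=pickle.load(open("ims.pkl","rb"))
s=ims["scene"];f=s["frame"];C=cloud(s)
cv2.imwrite("pics/crop.png",cv2.resize(f[200:300,230:330],(600,600),interpolation=cv2.INTER_CUBIC))
for n,(u,v) in dict(handle=(412,320),red=(346,370),purple=(575,315),tray=(330,255),ring=(333,307),pw=(373,297),jar=(0,0)).items():
    print(n,px2w(s,u*.7,v*.7).round(4))
# both cams: fit handle, mould top, plate, tray
for n,i in ims.items():
    C=cloud(i);P=C[i["depth"]>0]
    h=P[(P[:,2]>0.115)&(P[:,2]<.23)]
    p0=px2w(s,412*.7,320*.7)
    m=P[(np.hypot(*(P[:,:2]-p0[:2]).T)<.12)]
    h=m[(m[:,2]>.11)]
    print(n,"handle",len(h),h.mean(0).round(4),"zmax",h[:,2].max().round(4))
    for a in np.arange(.1,.21,.02):
        q=m[(m[:,2]>a)&(m[:,2]<a+.02)]
        if len(q): print("  ",a.round(2),len(q),q.mean(0).round(4),q.min(0).round(4),q.max(0).round(4))
    for nm,lo,hi in(("top",.076,.086),("plate",.007,.014)):
        q=m[(m[:,2]>lo)&(m[:,2]<hi)]
        r=cv2.minAreaRect((q[:,:2]*1000).astype(np.float32));print(nm,len(q),r)
    t0=px2w(s,330*.7,255*.7)
    q=P[(np.hypot(*(P[:,:2]-t0[:2]).T)<.15)&(P[:,2]>.014)&(P[:,2]<.028)]
    print("tray",len(q),cv2.minAreaRect((q[:,:2]*1000).astype(np.float32)))
E
```

```text
handle [0.5029 0.1912 0.1949]
red [0.636  0.2051 0.1647]
purple [0.1835 0.261  0.0704]
tray [ 0.4952 -0.1625  0.002 ]
ring [ 0.5598 -0.0156  0.0297]
pw [0.4854 0.0144 0.0471]
jar [ 0.9549 -1.5354  0.1162]
scene handle 303 [0.5029 0.1879 0.1679] zmax 0.5441
   0.1 53 [0.5022 0.1898 0.1103] [0.488  0.1754 0.1002] [0.5109 0.1963 0.1197]
   0.12 48 [0.5078 0.1899 0.1314] [0.4887 0.1758 0.1227] [0.6221 0.1981 0.1398]
   0.14 50 [0.5025 0.1898 0.1502] [0.4897 0.1748 0.1407] [0.5107 0.1963 0.1595]
   0.16 54 [0.5049 0.1897 0.1701] [0.4899 0.1754 0.1601] [0.6223 0.199  0.1798]
   0.18 60 [0.5029 0.1884 0.1908] [0.4901 0.1733 0.1801] [0.5104 0.1962 0.1999]
   0.2 62 [0.4982 0.1841 0.2041] [0.4876 0.172  0.2003] [0.5095 0.1952 0.2094]
top 587 ((532.681640625, 169.03179931640625), (114.17431640625, 146.5511016845703), 69.38103485107422)
plate 496 ((526.1490478515625, 197.35235595703125), (202.52117919921875, 189.92849731445312), 86.79166412353516)
tray 288 ((500.343505859375, -178.5666046142578), (173.94137573242188, 151.2532501220703), 89.19725036621094)
side handle 468 [0.521  0.1899 0.1612] zmax 0.5437
   0.1 86 [0.5346 0.1923 0.1103] [0.4812 0.1784 0.1004] [0.6219 0.2038 0.1199]
   0.12 98 [0.5292 0.191  0.1298] [0.4822 0.1751 0.12  ] [0.6222 0.2028 0.1399]
   0.14 98 [0.5347 0.1919 0.1503] [0.4818 0.1764 0.1402] [0.6226 0.2043 0.1599]
   0.16 100 [0.5307 0.1917 0.17  ] [0.4814 0.1763 0.1605] [0.6226 0.2058 0.1798]
   0.18 81 [0.4914 0.1892 0.1908] [0.4804 0.1721 0.1802] [0.6194 0.1977 0.2   ]
   0.2 43 [0.4939 0.1849 0.2035] [0.4836 0.1727 0.2   ] [0.5051 0.1955 0.207 ]
top 580 ((532.4114990234375, 171.44906616210938), (115.25907135009766, 160.0304412841797), 73.28366088867188)
plate 482 ((523.314208984375, 172.8046875), (150.6912078857422, 165.0477752685547), 69.89654541015625)
tray 345 ((497.0399169921875, -144.17874145507812), (249.66748046875, 153.96238708496094), 88.92135620117188)
```

View pics/crop.png

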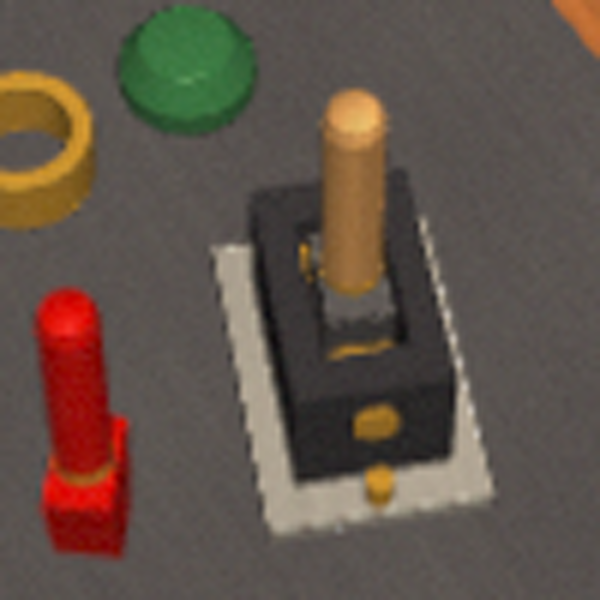

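The crop confirms it: pale round handle at crop (355,190), grey foot between brass cheeks at (310,265) and (362,350), in a dark iron mould on a steel plate. Next I fit the poses.

```bash
cat > fit.py <<'E'
from h import *
from scipy.optimize import least_squares
def pts(ims):
    out=[]
    for i in ims.values():
        C=cloud(i);out.append(C[i["depth"]>0])
    return np.vstack(out)
def handle(P,c0,zlo,zhi,rad=.04):
    q=P[(np.hypot(*(P[:,:2]-c0).T)<rad)&(P[:,2]>zlo)&(P[:,2]<zhi)]
    zm=(zlo+zhi)/2
    def f(p):
        z=q[:,2]-zm
        return np.hypot(q[:,0]-p[0]-p[2]*z,q[:,1]-p[1]-p[3]*z)-.013
    r=least_squares(f,[*c0,0,0],loss="soft_l1",f_scale=.002)
    return r.x,np.abs(f(r.x)).mean(),len(q),zm
def rect(q,L,W,c0,yaw0):
    "fit yaw & centre by rectangle extents with percentile edges"
    return cv2.minAreaRect((q*1000).astype(np.float32))
E
python3 - <<'E'
from fit import *
import pickle
ims=pickle.load(open("ims.pkl","rb"))
for n in ims:
    P=pts({n:ims[n]})
    print(n,"handle",handle(P,np.array([.497,.188]),.11,.195))
    m=P[np.hypot(P[:,0]-.497,P[:,1]-.188)<.094]
    for nm,lo,hi,r in(("top",.075,.085,.075),("plate",.006,.014,.094)):
        q=m[(m[:,2]>lo)&(m[:,2]<hi)&(np.hypot(m[:,0]-.497,m[:,1]-.188)<r)]
        print(nm,len(q),np.median(q[:,2]),cv2.minAreaRect((q[:,:2]*1000).astype(np.float32)))
    q=P[(abs(P[:,0]-.498)<.1)&(abs(P[:,1]+.18)<.11)&(P[:,2]>.016)&(P[:,2]<.026)]
    print("tray",len(q),cv2.minAreaRect((q[:,:2]*1000).astype(np.float32)))
    q=P[(abs(P[:,0]-.498)<.05)&(abs(P[:,1]+.16)<.05)]
    print("trayfloor",np.median(q[:,2]))
E
```

```text
scene handle (array([ 0.49705293,  0.18140282, -0.00327435, -0.00321722]), np.float64(0.0008093569238150771), 218, 0.1525)
top 608 0.07931539888005934 ((497.7510986328125, 182.68605041503906), (114.16270446777344, 70.4289779663086), 70.41720581054688)
plate 557 0.009402403786827662 ((500.86529541015625, 187.45382690429688), (149.170166015625, 183.28439331054688), 0.9945969581604004)
tray 236 ((500.343505859375, -178.5666046142578), (173.94137573242188, 151.2532501220703), 89.19725036621094)
trayfloor 0.003527854208908776
side handle (array([ 0.49579885,  0.18204528, -0.00396731,  0.00084648]), np.float64(0.0011106215420096416), 283, 0.1525)
top 602 0.07842933746115927 ((494.2064208984375, 182.67666625976562), (112.01789855957031, 74.73062896728516), 69.65921783447266)
plate 536 0.008985918902615075 ((493.33624267578125, 183.19830322265625), (151.7783203125, 101.59979248046875), 69.89654541015625)
tray 247 ((495.8525695800781, -178.118408203125), (179.04998779296875, 154.09742736816406), 89.73702239990234)
trayfloor 0.0021685708206857224
```

```bash
cat >> fit.py <<'E'
from scipy.spatial.transform import Rotation as Ro
C0=np.array([.4965,.182]); A=np.deg2rad(70); Y=np.array([np.cos(A),np.sin(A)])
def quat(a):
    y=np.array([np.cos(a),np.sin(a),0]);z=np.array([0,0,-1.]);x=np.cross(y,z)
    q=Ro.from_matrix(np.stack([x,y,z],1)).as_quat();return np.r_[q[3],q[:3]]
def at(s,z): return [*(C0+Y*s),z]
def lean(save=None,show=True):
    "lean towards Y (deg), X (deg), axis y at pivot level, approx top z from both cameras"
    ims={n:get_image(n) for n in("scene","side")}
    r=[]
    for n,i in ims.items():
        C=cloud(i);P=C[i["depth"]>0]
        f=i["frame"].astype(int)[i["depth"]>0]
        wood=(f[:,2]>f[:,0]+40)&(f[:,2]>f[:,1]+15)&(f[:,1]>f[:,0]+15)   # pale wood
        q=P[wood&(np.hypot(*(P[:,:2]-C0).T)<.07)&(P[:,2]>.095)&(P[:,2]<.26)]
        zt=np.percentile(q[:,2],99) if len(q) else np.nan
        q=q[q[:,2]<zt-.012]
        def g(p):
            d=np.array([p[2],p[3],1]);d/=np.linalg.norm(d);v=q-[p[0],p[1],.15]
            return np.linalg.norm(np.cross(v,d),axis=1)-.013
        o=least_squares(g,[*q[:,:2].mean(0),0,0],loss="soft_l1",f_scale=.002).x
        X=np.array([Y[1],-Y[0]])
        r.append([np.rad2deg(np.arctan(o[2:]@Y)),np.rad2deg(np.arctan(o[2:]@X)),(o[:2]-C0)@Y*1e3,zt*1e3,len(q)])
        if save: cv2.imwrite(f"pics/{save}_{n}.png",cv2.resize(i["frame"][180:330,180:380],(800,600),interpolation=cv2.INTER_CUBIC))
    print(np.round(r,1).tolist());return np.array(r)
E
python3 - <<'E'
from fit import *
lean()
q=quat(A)
for qq in(q,quat(A+np.pi)):print(inverse_kinematics(at(0,.26),qq),inverse_kinematics(at(.06,.183),qq))
j=[inverse_kinematics(at(0,.26),quat(a)) for a in(A,A+np.pi)]
a=A
move_to(at(0,.27),quat(a)); lean()
move_l(at(0,.183),.1)
f0=state()["ft_force"];print(f0,state()["time"])
for s in(.035,.045,.056):
    move_l(at(s,.183),.08); print(s,(state()["ft_force"]-f0).round(1))
lean("r1"); print(state()["time"])
E
```

```text
[[0.2, -0.5, -0.4, 207.9, 241.0], [-0.0, -0.2, -0.5, 205.8, 301.0]]
[ 2.87015902e-01 -7.81224388e-02  1.28851706e+00 -4.44089210e-16
  1.93119803e+00 -9.34714575e-01] [ 3.72264391e-01  5.82279674e-03  1.34350128e+00 -4.44089210e-16
  1.79226857e+00 -8.49466085e-01]
[ 2.87015902e-01 -7.81224388e-02  1.28851706e+00 -4.44089210e-16
  1.93119803e+00  2.20687808e+00] [ 3.72264391e-01  5.82279674e-03  1.34350128e+00 -4.44089210e-16
  1.79226857e+00  2.29212657e+00]
[[-0.2, 0.2, -0.2, 207.4, 236.0], [-0.1, -0.3, -0.3, 205.1, 303.0]]
[-0.329448    0.21399391 -1.08093364] 2.2083
0.035 [-0.1 -0.3  1.4]
0.045 [-0.4  0.6  0.9]
0.056 [-0.6 -0.3  1. ]
[[1.9, 1.2, 1.5, 206.0, 15.0], [0.0, 0.3, -0.4, 212.2, 333.0]]
3.4583
```

View pics/r1_side.png

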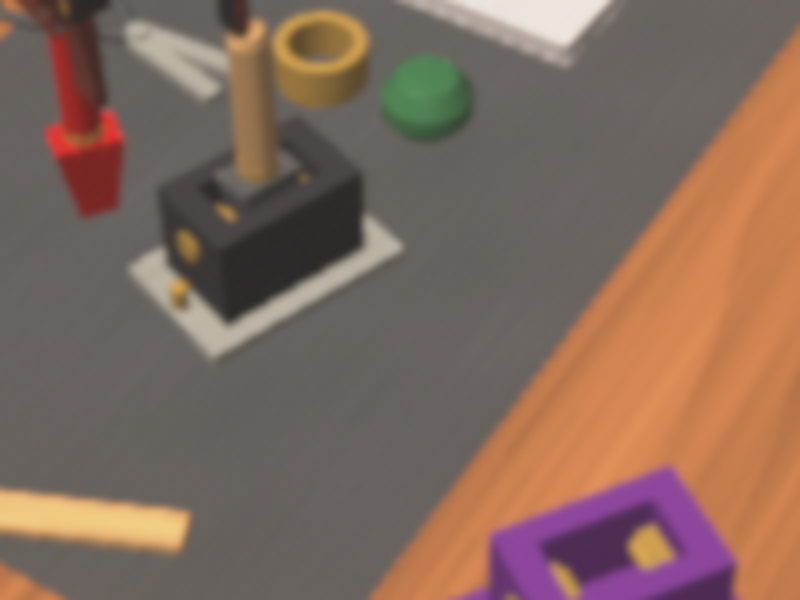

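The gripper has moved, but there was no contact force. The -Y finger shows near the handle top at (235,20). I'll check the actual TCP and the other view.

```bash
python3 - <<'E'
from fit import *
s=state();print(s["ee_pos"],s["ee_rot"],quat(A),s["finger_gap"],at(.056,.183))
E
```

```text
[0.51563049 0.23467369 0.18292487] [-6.84066548e-05  1.73569742e-01  9.84821574e-01 -8.91408306e-05] [0.         0.17364818 0.98480775 0.        ] 0.0877548211922669 [np.float64(0.5156531280262374), np.float64(0.23462278676401085), 0.183]
```

View pics/r1_scene.png

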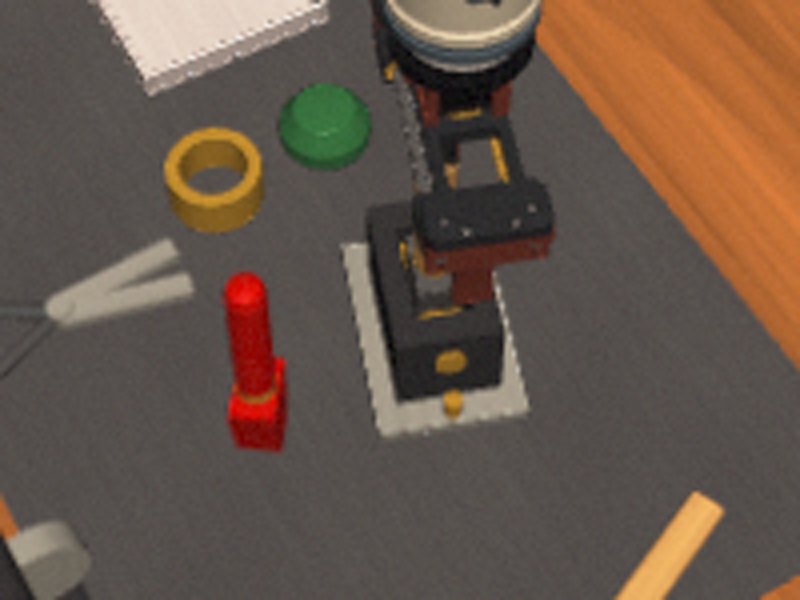

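```bash
python3 - <<'E'
from fit import *
def proj(im,p):
    c=(np.array(im["view"])@np.r_[p,1])[:3];a,b=c[0]/-c[2],-c[1]/-c[2];k=1+im["k1"]*(a*a+b*b)
    K=np.array(im["camera_matrix"]);return K[0,0]*a*k+K[0,2],K[1,1]*b*k+K[1,2]
X=np.array([Y[1],-Y[0]])
for n in("scene","side"):
    im=get_image(n)
    g=lambda p:[round((proj(im,p)[0]-180)*4),round((proj(im,p)[1]-180)*4)]
    print(n,"near tip",g(at(.1,.175)),"far tip",g(at(.012,.175)),"handle top",g(at(0,.207)),"handle.175",g(at(0,.175)))
    cv2.imwrite(f"pics/z_{n}.png",cv2.resize(im["frame"][100:240,190:330] if n=="side" else im["frame"][150:290,230:370],(600,600),interpolation=cv2.INTER_CUBIC))
    P=cloud(im)[im["depth"]>0];d=P[:,:2]-C0
    q=np.c_[d@X,d@Y,P[:,2]]
    q=q[(abs(q[:,0])<.05)&(abs(q[:,1])<.12)]
    for lo in(.13,.15,.17,.18,.19,.2,.21,.22):
        w=q[(q[:,2]>lo)&(q[:,2]<lo+.01)]
        print(lo,len(w),"y hist",np.histogram(w[:,1],np.arange(-.06,.13,.02))[0].tolist(),"x",w[:,0].min().round(3) if len(w) else"",w[:,0].max().round(3) if len(w) else"")
E
```

```text
scene near tip [467, 319] far tip [438, 196] handle top [435, 149] handle.175 [435, 180]
0.13 0 y hist [0, 0, 0, 0, 0, 0, 0, 0, 0] x  
0.15 0 y hist [0, 0, 0, 0, 0, 0, 0, 0, 0] x  
0.17 4 y hist [0, 0, 2, 2, 0, 0, 0, 0, 0] x -0.009 0.014
0.18 4 y hist [0, 0, 0, 4, 0, 0, 0, 0, 0] x -0.009 0.014
0.19 9 y hist [0, 0, 0, 9, 0, 0, 0, 0, 0] x -0.009 0.006
0.2 5 y hist [0, 0, 0, 3, 0, 0, 0, 0, 2] x -0.006 0.001
0.21 32 y hist [0, 0, 0, 12, 0, 0, 0, 0, 20] x -0.01 0.011
0.22 36 y hist [0, 0, 0, 9, 0, 0, 0, 0, 27] x -0.01 0.011
side near tip [103, 132] far tip [229, 69] handle top [242, 20] handle.175 [246, 61]
0.13 32 y hist [0, 0, 9, 23, 0, 0, 0, 0, 0] x -0.015 0.002
0.15 32 y hist [0, 0, 9, 23, 0, 0, 0, 0, 0] x -0.018 0.006
0.17 37 y hist [0, 0, 9, 28, 0, 0, 0, 0, 0] x -0.017 0.002
0.18 34 y hist [0, 0, 10, 24, 0, 0, 0, 0, 0] x -0.016 -0.0
0.19 41 y hist [0, 0, 13, 28, 0, 0, 0, 0, 0] x -0.016 0.006
0.2 40 y hist [0, 0, 12, 23, 0, 0, 0, 0, 5] x -0.016 0.01
0.21 50 y hist [0, 0, 0, 27, 0, 0, 0, 0, 23] x -0.015 0.011
0.22 49 y hist [0, 0, 0, 24, 0, 0, 0, 0, 25] x -0.015 0.009
```

View pics/z_side.png

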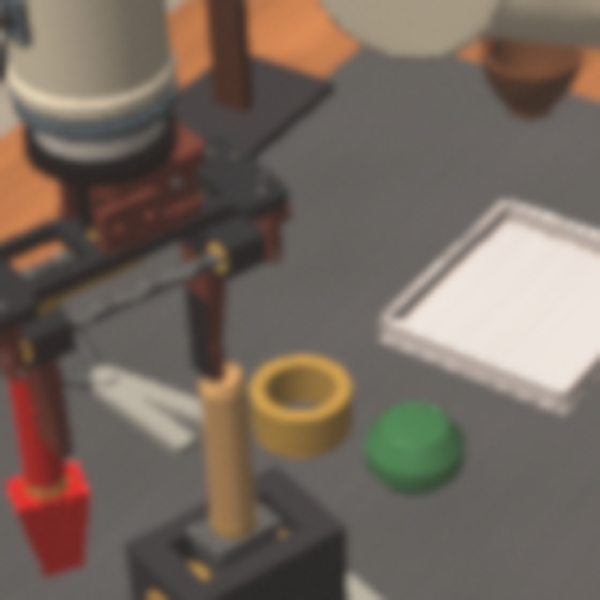

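Depth shows the open fingertips at z≈0.205, higher than the nominal 0.175, so the finger passed just over the handle top. I'll retry lower.

```bash
python3 - <<'E'
from fit import *
lean()
move_l(at(0,.19),.1);move_l(at(0,.162),.1)
f0=state()["ft_force"];print(f0,state()["time"])
for s in(.03,.04,.05,.058):
    move_l(at(s,.162),.08); f=state()["ft_force"]-f0; print(s,(f[:2]@Y).round(1),f.round(1))
    if abs(f[:2]@Y)>30: break
lean("r2"); print(state()["time"])
E
```

```text
[[-2.1, 0.7, 0.7, 204.0, 14.0], [-0.5, 0.2, -0.5, 211.6, 326.0]]
[0.30913935 0.54091212 0.39624663] 4.8083
0.03 -1.5 [-1.4 -1.1 -0.7]
0.04 -5.3 [-1.  -5.3  2.8]
0.05 -4.6 [-2.1 -4.1  4. ]
0.058 -5.8 [-1.7 -5.6  5.3]
[[6.2, -1.9, 18.7, 208.7, 5.0], [11.8, 0.2, 19.2, 206.3, 260.0]]
6.2333
```

```bash
python3 - <<'E'
from fit import *
def swing(t,z):
    f0=state()["ft_force"]
    sg=np.sign(t); m=0
    for s in(sg*.04,t):
        move_l(at(s,z),.12); f=state()["ft_force"]; m=max(m,abs(f[:2]@Y))
    print("t",t,"max",m.round(1),f.round(1),end=" ");lean()
swing(-.058,.162);swing(.058,.164)
print(state()["time"])
E
```

```text
t -0.058 max 3.1 [1.6 2.1 2.6] [[-10.4, 0.2, -18.6, 213.2, 249.0], [-11.2, 0.5, -19.1, 219.9, 374.0]]
t 0.058 max 0.3 [-0.8 -0.1  0.7] [[26.9, 12.1, 0.4, 221.0, 13.0], [11.3, -0.0, 19.3, 217.7, 271.0]]
8.9667
```

```bash
python3 - <<'E'
from fit import *
def swing(t,z):
    sg=np.sign(t); m=0
    for s in(sg*.04,t):
        move_l(at(s,z),.12); f=state()["ft_force"]; m=max(m,abs(f[:2]@Y))
    print("t",t,"max",m.round(1),f.round(1),end=" ");lean(None)
swing(-.059,.168);swing(.059,.172)
lean("r3")
move_l(at(0,.174),.12);lean()
print(state()["time"])
E
```

```text
t -0.059 max 0.6 [-0.4 -0.5 -0. ] [[-10.9, 0.1, -18.8, 221.0, 245.0], [-11.0, 0.6, -19.3, 229.8, 386.0]]
t 0.059 max 0.7 [ 1.2 -0.  -1. ] [[13.4, -16.0, 13.3, 225.9, 10.0], [11.5, -0.3, 19.5, 222.9, 281.0]]
[[14.5, -3.7, 12.4, 225.4, 7.0], [11.6, 0.5, 19.3, 223.0, 280.0]]
[[10.9, -0.6, 17.8, 214.0, 128.0], [11.0, 0.8, 17.9, 231.1, 319.0]]
12.5667
```

View pics/r3_side.png

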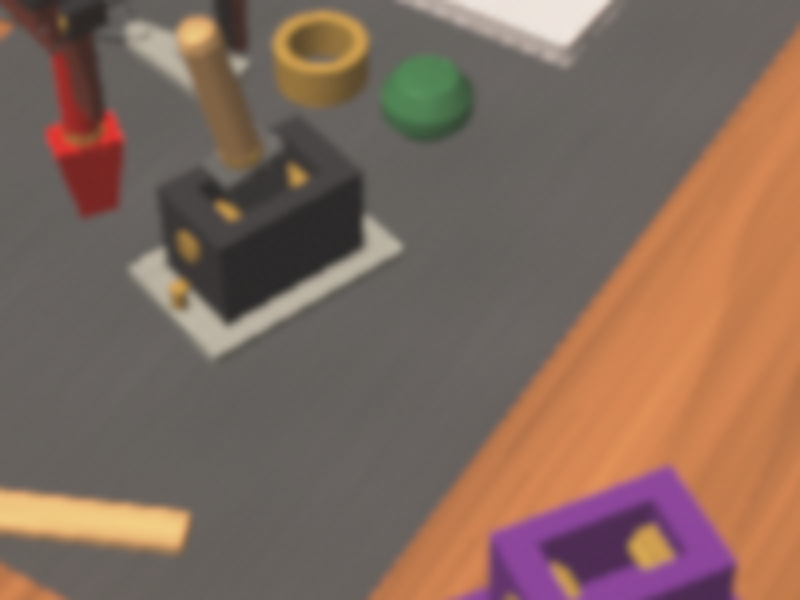

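The plunger leans 11.5° towards +Y (handle from (200,35) to (240,160)) and has risen clear of the cheeks, with the mould still on its plate. I'll straighten it, grip and draw it out, monitoring the force.

```bash
python3 - <<'E'
from fit import *
move_l(at(-.031,.172),.12);r=lean()
move_l(at(0,.168),.12);r=lean()
close();s=state();print("gap",s["finger_gap"],s["finger_force"],s["ft_force"].round(1))
r=lean()
f0=s["ft_force"]
for z in np.arange(.170,.186,.002):
    move_l(at(0,z),.03);s=state();f=s["ft_force"];print(z.round(3),f.round(1),s["finger_gap"].round(4))
    if f[2]<-12: break
lean("d1");print(s["time"])
E
```

```text
[[1.3, -0.1, -0.3, 220.6, 195.0], [0.8, 0.3, -0.3, 230.9, 348.0]]
[[8.9, 1.9, 24.9, 223.4, 97.0], [-0.9, -0.2, -0.7, 223.2, 331.0]]
gap 0.0256218417359505 30.000454355031252 [-0.2 -0.6  0.6]
[[0.1, 0.1, 0.4, 171.9, 122.0], [-0.5, -0.3, -0.0, 228.5, 318.0]]Traceback (most recent call last):
  File "<stdin>", line 8, in <module>
AttributeError: 'float' object has no attribute 'round'
```

```bash
python3 - <<'E'
from fit import *
for z in np.arange(.170,.196,.003):
    move_l(at(0,z),.04);s=state();f=s["ft_force"];print(round(z,3),f.round(1))
    if f[2]<-12: break
else:
    move_l(at(0,.27),.08);print(state()["ft_force"].round(1))
lean("d1");print(state()["time"],state()["finger_gap"])
E
```

```text
0.17 [-0.1 -0.8 -3.6]
0.173 [ 0.7  0.2 -3.3]
0.176 [-0.2  0.1 -2.1]
0.179 [-0.3  0.4 -2.7]
0.182 [ 0.1 -0.2 -2.8]
0.185 [ 0.6 -0.5 -2.5]
0.188 [-0.8  0.6 -2.3]
0.191 [ 0.2  0.3 -2.7]
0.194 [ 0.2 -0.4 -2.6]
[-0.4  0.6 -2.3]
[[0.4, 0.7, -0.7, 259.5, 116.0], [6.1, 4.7, -8.2, 259.5, 143.0]]
18.3667 0.025472244330447636
```

View pics/d1_side.png

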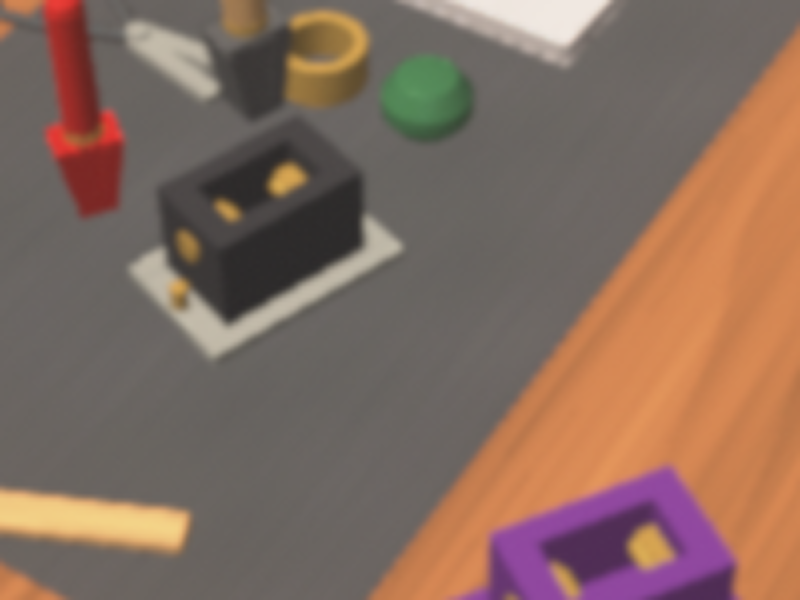

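The plunger is fully out (foot at (250,70)), only its ~2.5 N weight shows at the wrist, and the mould is down on its plate. Now I carry it to the tray.

```bash
python3 - <<'E'
from fit import *
T=[.498,-.178]
move_to([*T,.27],quat(np.pi/2));hold(.2)
move_l([*T,.150],.12);move_l([*T,.136],.05);hold(.2)
f0=np.mean([(hold(.05),state()["ft_force"][2])[1] for _ in range(4)]);print(f0)
z=.136
while z>.118:
    z-=.001;move_l([*T,z],.03);hold(.05);f=state()["ft_force"][2]
    if f-f0>2.0: 
        hold(.1);f=state()["ft_force"][2]
        if f-f0>2.0: break
print(z,f,state()["time"],state()["ee_pos"],state()["moment"])
for n in("scene","side"):
    i=get_image(n);f=i["frame"]
    cv2.imwrite(f"pics/t_{n}.png",cv2.resize(f[100:250,180:380] if n=="scene" else f[90:240,220:420],(800,600),interpolation=cv2.INTER_CUBIC))
E
```

```text
-2.6075377168404783
0.128 0.07949936930242102 24.4 [ 0.4981506  -0.17811974  0.12839193] [0.07322323 0.01208949 0.00435499]
```

View pics/t_side.png

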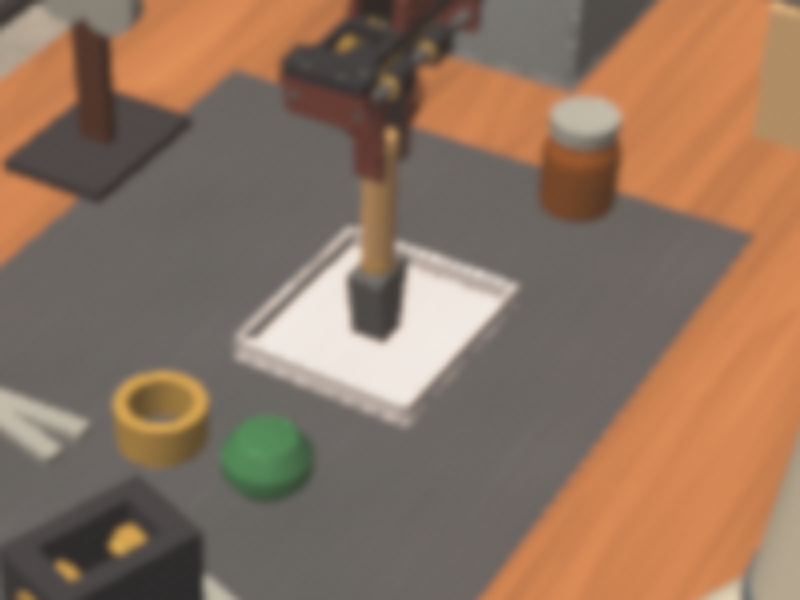

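The plunger stands in the tray, foot at (375,305), with contact confirmed by the weight coming off the wrist. Release, retreat and check.

```bash
python3 - <<'E'
from fit import *
T=[.498,-.178]
gripper_open();hold(.2);move_l([*T,.26],.1);move_l([.42,-.05,.30],.15);hold(.3)
r={n:get_image(n) for n in("scene","side")}
for n in r: print(n,handle(pts({n:r[n]}),np.array(T),.08,.165))
f=r["side"]["frame"];cv2.imwrite("pics/end.png",cv2.resize(f[90:300,180:420],(800,600),interpolation=cv2.INTER_CUBIC))
print(state()["time"],state()["ft_force"])
E
```

```text
scene (array([ 0.49923197, -0.17870657, -0.00059477,  0.0033302 ]), np.float64(0.0012062133834378694), 186, 0.1225)
side (array([ 0.49736032, -0.17743356, -0.01280499,  0.00128737]), np.float64(0.0016621952104393482), 214, 0.1225)
28.8083 [0.76825207 0.12372713 0.0735531 ]
```

View pics/end.png

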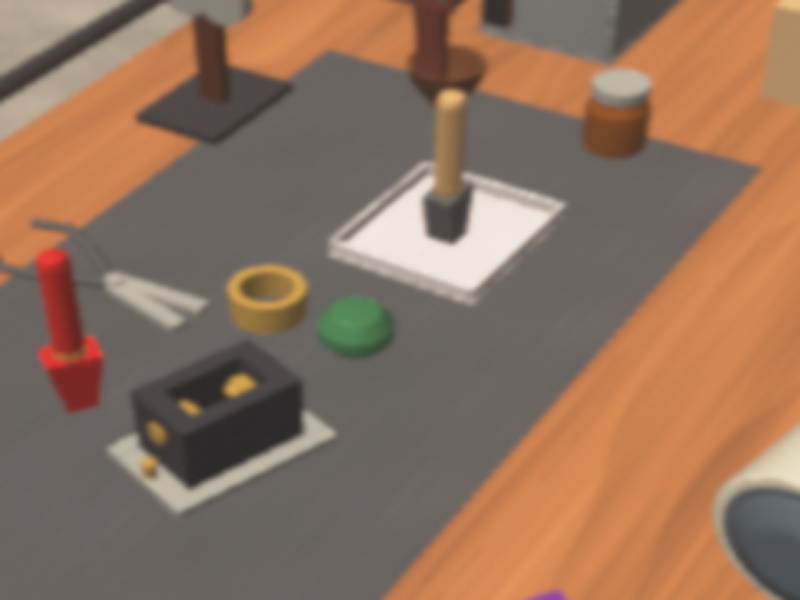

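The plunger stands upright and free in the tray at (447,170), the mould is down at (218,410), and everything else in view is where it was.

```bash
python3 -c "
from bench import *
print(job_done())"
```

```text
the job is handed in; nothing more can be done
None
```

The job is handed in at about 29 s: the plunger was rocked loose at about 12 degrees, drawn out with only its 2.5 N weight on the wrist and the mould still on its plate, and left standing upright in the tray; in the final picture nothing else on the bench had moved, though the paddle and jacks were out of frame.

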